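# Load the bench dryer and set its timer

## Task

Load the three washed things from the black mat - the ceramic brush rest, the steel pin vice and the steel mixing cup - into the open tray of the dryer, each on the tray's floor and none on another: the rest notches up, the pin vice lying down, the cup standing on its base; set the ceramic rest down gently, do not drop it. Then turn the dryer's timer clockwise until its pointer is at the long mark. Leave the other things on the desk where they are.

Things in the scene. Friction and masses are not known exactly. Their poses are not given: they have to be found in the camera images.
- dryer: bench dryer, white with a steel tray floor, fixed to the desk; origin on the desk under the tray's centre, z up. The tray is open on top: inside 180 mm along x and 240 mm along y, floor 30 mm and rim 70 mm above the desk, walls 6 mm. The timer console adjoins the tray's +y side: 192 mm along x, from y = +125 to +225 mm, its top 50 mm above the desk.
- tray_floor (a point): centre of the tray's floor, 30 mm above the desk; axes as dryer
- timer (a joint): angle of the timer knob in rad: 0 = its pointer towards the dryer's -x (the robot's side), growing clockwise seen from above, stops at 0 and 4.2. The scale has nine ticks, one each 0.524 rad (30 degrees) from 0 to 4.19; the long mark is at 1.571 (pointer towards the dryer's +y).
- timer_grip (a point): on the vertical axis of the pale grey aluminium knob, 20 mm above the console's top, at the middle of its grip: a bar 46 mm long, 12 mm thick, from 8 to 32 mm above the console, on a round skirt 52 mm in diameter and 8 mm high. The bar lies along this point's x axis; the black pointer line is at its -x end.
- timer_mark (a point): middle of the long mark on the console's top: an 18 mm bar, three times as long as the other ticks, radial, 38.5 mm from the knob's axis towards the dryer's +y
- brush_rest: white ceramic brush rest, 120 mm along x, 36 mm along y, 24 mm high, five ridges with notches between on top, base 12 mm; origin at the centre of its underside, z up; about 0.14 kg
- pin_vice: steel pin vice, 104 mm long along x, lying down; hexagonal barrel 62 mm long, 16 mm across the flats, with a thinner cap at -x and a tapered chuck at +x; origin on its axis at the middle of the barrel, 8 mm above what it lies on; about 0.09 kg
- cup: round steel mixing cup, 56 mm outer diameter, 45 mm high, wall 3 mm, open on top; origin at the centre of its underside, z up; about 0.11 kg
- thinner: bystander: sealed glass bottle of thinner, 60 mm diameter, 90 mm high, standing at the far right, beyond the mat; origin at the centre of its underside
- jar_a: bystander: small capped paint jar, 37 mm diameter, 38 mm high, standing among the washed things; origin at the centre of its underside
- jar_b: bystander: small capped paint jar, 37 mm diameter, 38 mm high, towards the far right of the mat; origin at the centre of its underside
- palette: bystander: round shallow white ceramic palette dish, 84 mm diameter, 14 mm high; origin at the centre of its underside
- sander: bystander: cork sanding block, 60 x 35 x 25 mm; origin at the centre of its underside
There are look-alikes about, which are no part of the job. There is more than one size of the pin_vice; the job needs the largest.

How it is judged:
By the outcome, as a careful person would: the job done as asked, in the order asked, and still so for the second after the job is handed in, with the robot touching nothing.
It also fails if it takes over 72 s, if anything falls off the work surface, if the arm or the gripper's body presses on something with over 40 N, if the wrist force passes 120 N, or if a joint passes its speed limit or range.

## Robot

A 7-joint arm with a two-finger parallel gripper is mounted at the origin on the work surface. World frame = base frame: x ahead of the robot, y to its left, z up, the work surface at z = 0. Lengths are in m, angles in rad, forces in N, time in s.
With the tool pointing down it reaches from about 0.425 to 0.925 m from the base axis. Payload 6.8 kg.
Tool frame: the origin (TCP) lies midway between the tips of the shut fingers; the grasp point (between the pads) lies 19 mm behind it; z points along the fingers, x is the direction in which the jaws open and shut, and the axes are right-handed (so a half turn about z gives the same grasp; the last joint's range is limited). The gripper opens to 85 mm and grips with 20 to 120 N. Pads are 22 mm wide; open, the fingers measure 114 mm over their backs; the gripper's body (76 mm by 85 mm) begins 54 mm behind the grasp point. The pads swing forward as they close: fully open they stand 13 mm farther back than shut.
Start: joints at [-1.3, 0.477, 0.022, 1.555, -0.011, 1.109, -0.083], TCP at [0.25, 0.627, 0.231] pointing down, gripper open.
Joint ranges: [-2.96, 2.96], [-0.34, 2.1], [-1.41, 1.46], [0.24, 2.44], [-1.37, 4.51], [0.17, 1.92], [-2.96, 2.96]. Speed limits (rad/s): [2.39, 2.39, 3.14, 3.14, 3.14, 3.14, 3.14].

## Interface

Orientations are given as a unit quaternion [w, x, y, z].
In Python, from station import bot, imaging, nets gives the robot as it stands. The module is installed in compiled form; this text tells all that it offers.
- The arm moves only by the tool apply_moves, never from a script. Its argument "moves" is text: rows parted by semicolons, each of 7 numbers parted by spaces: the gripper command: -1 is fully open, 1 is shut, values between are in proportion, then the shift along the tool's x, y, z normalised to -1 to 1, where 1 is 120 mm, then the turn, a rotation vector about the tool's x, y, z normalised to -1 to 1, where 1 is 4 degrees. In form: hand dx dy dz rx ry rz; .... A call has 1 to 12 rows; each row shifts and turns the commanded pose from where the row before left it, along the tool's axes as they then stand; what a row does not reach is not made up. A row lasts 1/12 s, in which the tool goes at most 41.7 mm and 7.16 degrees, less where a joint would pass 70% of its speed; a pose out of reach is approached as far as the arm can. A call with a number of a shift or a turn outside -1 to 1 is refused whole. A call with a gripper value outside its range is refused whole. The fingers move at their own pace and stop on an object; "force" is the grip in N (left out, the last holds). Time passes only in rows, so rows that do not move let the fingers close. It gives the time, the measured TCP pose, the force and the opening at its end, in the units of the state.
- bot.get_obs(): the state, without advancing time (a new reading comes with each control period).
- imaging.read_camera(name): name is "side" or "top"; returns a dict with "image" (480x640x3 uint8, red, green, blue), "fx", "fy", "cx", "cy" (pixels), "view" (4x4, takes a point from world to camera coordinates). Camera axes: x right, y down, z forward; pixel columns grow to the right and rows downward; lengths in m; the calibration is good to about 2 mm. A picture is of the moment at which its call begins. There is no depth.
- bot.hand_in(): hands the job in, once; it reports no verdict.
Trained networks look in a picture, given as the dict that the camera call returned (one of the last four; its "shot" number tells which), for a name from the list of things; names that differ only in an ending like _2 or _b are one class to them, and where a whole thing is asked for, a point or a joint stands for the part that bears it (a point fixed in the world has none). Each returns a list of dicts, best first, with "score" (0 to 1); they miss things now and then, are a little off and sometimes report something else, mostly with a low value. They report only what shows in the picture. A call takes as long as a camera call. They do not tell look-alikes from the thing itself.
- nets.spot_in(picture, name): "rect" ([left, top, right, bottom] in pixels, round what is visible of it).
- nets.outline_of(picture, name): "region" (480x640 bool, what is visible of it) and "rect" ([left, top, right, bottom] in pixels, round what is visible of it).
- nets.spot_point(picture, name): "location" ([column, row] in pixels: a listed point, or the origin of a listed thing).
The state is a dict: "t": time; "q": joint angles; "joint_vel": joint speeds; "joint_torque": joint torques, N m; "eef_pos": TCP position; "tool_rot": TCP orientation; "contact_force": force on the tool from outside, world axes, zero at the start; "torque": the same for the moment, N m; "gripper_width": opening from 0.0 (shut) to 1.0 (fully open).
Only numpy, scipy, OpenCV 4.12 (cv2) and the standard library are available. Lean on these libraries where they do the work, as an engineer would, in place of code of your own. Each camera call takes 0.05 s, during which the arm holds its last target.

## Working session

There is one attempt and no reset: what is moved stays moved. The work goes in short steps, Python scripts to look and compute and a tool call to move; the robot and the scene stay as the last step left them, time stands still between calls to the robot, and variables do not carry over. Pictures are saved under pics/ and viewed, and the job is handed in when it is done.

Besides the shell and the picture viewer there is one more tool, called after "Request:" as name(argument=value, ...) on one line, values as JSON. apply_moves: Moves the arm, as the interface text tells. Scaled input: -1 to 1 covers 120 mm each way for a shift and 4 degrees each way for a turn. Its arguments: {"type":"object","properties":{"moves":{"type":"string"},"force":{"type":"number"}},"required":["moves"]}

```bash
mkdir -p pics
cat > h.py <<'E'
from station import bot, imaging, nets
import numpy as np, cv2
from scipy.spatial.transform import Rotation as R
def pix2world(p,uv,z):
    V=np.array(p["view"]); Rm=V[:3,:3]; t=V[:3,3]
    d=np.array([(uv[0]-p["cx"])/p["fx"],(uv[1]-p["cy"])/p["fy"],1.])
    o=-Rm.T@t; d=Rm.T@d
    return o+d*(z-o[2])/d[2]
def w2p(p,X):
    V=np.array(p["view"]); c=V[:3,:3]@np.array(X)+V[:3,3]
    return np.array([p["fx"]*c[0]/c[2]+p["cx"],p["fy"]*c[1]/c[2]+p["cy"]])
def save(p,name,box=None,s=1):
    im=cv2.cvtColor(p["image"],cv2.COLOR_RGB2BGR)
    if box: im=im[box[1]:box[3],box[0]:box[2]]
    im=cv2.resize(im,None,fx=s,fy=s,interpolation=cv2.INTER_CUBIC); cv2.imwrite("pics/"+name,im)
E
python3 - <<'E'
from h import *
for c in ("top","side"):
    p=imaging.read_camera(c); save(p,c+"0.png")
    V=np.array(p["view"]); print(c,p["fx"],p["cx"],p["cy"],(-V[:3,:3].T@V[:3,3]).round(3),V[:3,:3].round(2).tolist())
    for n in ["dryer","timer","timer_grip","timer_mark","tray_floor","brush_rest","pin_vice","cup","jar_a"]:
        try:
            r=nets.spot_in(p,n) if n not in("timer_grip","timer_mark","tray_floor") else []
            print(n,[(np.round(x["rect"]).astype(int).tolist(),round(x["score"],2)) for x in r],[(np.round(x["location"],1).tolist(),round(x["score"],2)) for x in nets.spot_point(p,n)] if n!="timer" else "")
        except Exception as e: print(n,e)
print(bot.get_obs())
E
```

```text
top 621.452002553983 331.5511472192434 240.43400696128973 [0.47  0.007 1.313] [[0.02, -1.0, 0.0], [-1.0, -0.02, -0.09], [0.09, -0.0, -1.0]]
dryer [([118, 222, 299, 323], 0.64)] [([233.9, 271.8], 0.77)]
timer [([130, 257, 156, 282], 0.85)] 
timer_grip [] [([142.2, 268.0], 0.61)]
timer_mark [] []
tray_floor [] [([126.6, 271.4], 0.41), ([476.5, 208.8], 0.35)]
brush_rest [([374, 295, 437, 325], 0.94), ([119, 222, 297, 322], 0.55)] [([400.3, 309.0], 0.75)]
pin_vice [([370, 208, 418, 221], 0.93), ([298, 159, 327, 183], 0.8), ([523, 202, 543, 219], 0.69), ([225, 160, 243, 195], 0.64)] [([395.7, 213.4], 0.78), ([311.6, 173.4], 0.72), ([230.4, 176.9], 0.69), ([228.0, 266.9], 0.49)]
cup [([483, 267, 514, 294], 0.73), ([129, 258, 154, 284], 0.3)] [([491.6, 279.5], 0.91), ([475.2, 331.4], 0.63)]
jar_a [([520, 201, 544, 217], 0.85), ([394, 255, 416, 272], 0.65)] [([401.6, 261.5], 0.75), ([529.8, 208.6], 0.59)]
side 499.85349697860806 315.81327750634375 245.8882030661942 [ 0.45  -0.891  0.672] [[0.99, -0.16, -0.0], [-0.09, -0.54, -0.84], [0.13, 0.83, -0.55]]
dryer [([239, 171, 322, 259], 0.9), ([2
[... 629 characters left out ...]
]
{'t': 1.5, 'q': array([-1.30010222,  0.47695612,  0.02239261,  1.55542214, -0.01152461,
        1.10929229, -0.08309448]), 'joint_vel': array([ 0.00138982,  0.00015183, -0.00130711,  0.00022837,  0.000139  ,
        0.00119096,  0.00046298]), 'joint_torque': array([ 1.40799766e-04, -5.96311569e+01,  1.60657402e+00, -2.81544811e+01,
        1.25573596e-02,  1.56036516e-03,  1.36103625e-05]), 'eef_pos': array([0.24960189, 0.62716482, 0.23132783]), 'tool_rot': array([-3.14270413e-05,  8.27592624e-01,  5.61329180e-01,  7.16475935e-06]), 'contact_force': array([ 0.05594177,  0.10854168, -0.19856391]), 'torque': array([-0.00950002, -0.01425293,  0.01123478]), 'gripper_width': 1.0024804665649976}
```

View pics/top0.png

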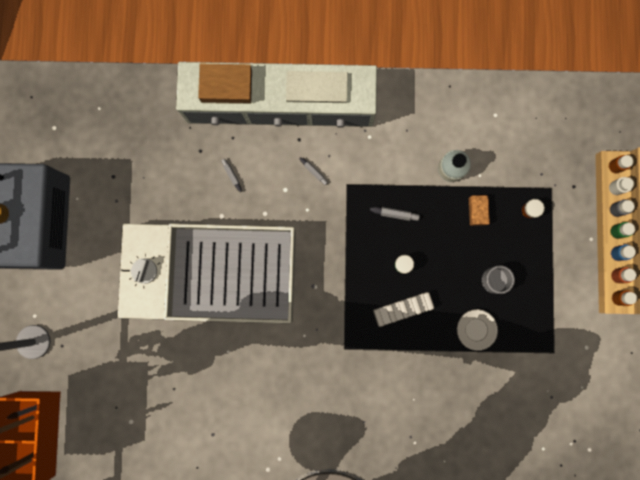

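View pics/side0.png

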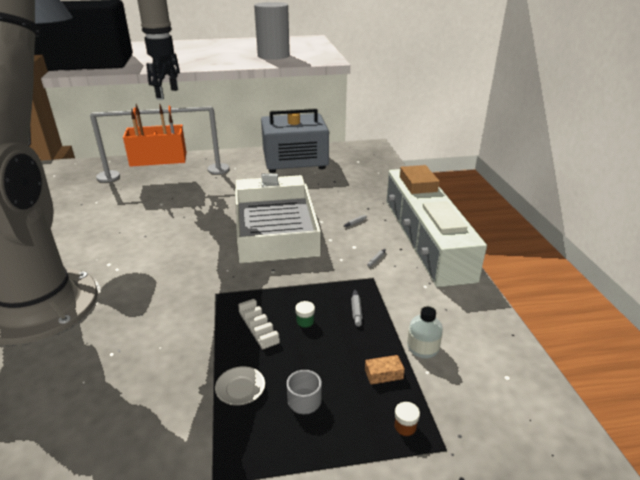

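```bash
cat > a.py <<'E'
from h import *
p=imaging.read_camera("top")
im=cv2.cvtColor(p["image"],cv2.COLOR_RGB2BGR)
a=cv2.resize(im[180:340,345:505],(640,640),interpolation=cv2.INTER_CUBIC)[:600]
cv2.imwrite("pics/matc.png",a)
b=cv2.resize(im[215:330,110:305],None,fx=4,fy=4,interpolation=cv2.INTER_CUBIC)
cv2.imwrite("pics/dry.png",b)
c=cv2.resize(im[150:230,215:435],None,fx=3.6,fy=3.6,interpolation=cv2.INTER_CUBIC)
cv2.imwrite("pics/pv.png",c)
import pickle; pickle.dump(p,open("top0.pkl","wb"))
for n,z in [("brush_rest",.018),("pin_vice",.008),("cup",.045)]:
    for r in nets.outline_of(p,n):
        if r["score"]<.4: continue
        pts=cv2.findNonZero(r["region"].astype(np.uint8))
        rc=cv2.minAreaRect(pts); box=cv2.boxPoints(rc)
        W=np.array([pix2world(p,b,z)[:2] for b in box])
        e1=W[1]-W[0];e2=W[2]-W[1]; e=e1 if np.hypot(*e1)>np.hypot(*e2) else e2
        print(n,round(r["score"],2),np.round(rc[0],1),"ctr",W.mean(0).round(4),"len",np.hypot(*e1).round(3),np.hypot(*e2).round(3),"yaw",np.degrees(np.arctan2(e[1],e[0])).round(1))
q=imaging.read_camera("side"); pickle.dump(q,open("side0.pkl","wb"))
print(bot.get_obs()["t"])
E
python3 a.py
```

```text
brush_rest 0.8 [403.  309.1] ctr [ 0.45   -0.1453] len 0.124 0.04 yaw -71.4
pin_vice 0.91 [394.1 213. ] ctr [ 0.6519 -0.1259] len 0.017 0.099 yaw -96.6
pin_vice 0.75 [313. 170.] ctr [0.7411 0.0478] len 0.015 0.079 yaw -134.3
pin_vice 0.7 [206.2 273. ] ctr [0.5184 0.2673] len 0.204 0.372 yaw -90.5
pin_vice 0.57 [231.5 175.3] ctr [0.7265 0.2211] len 0.016 0.08 yaw -149.3
cup 0.64 [498.  279.5] ctr [ 0.5139 -0.3353] len 0.065 0.055 yaw -89.0
1.75
```

View pics/matc.png

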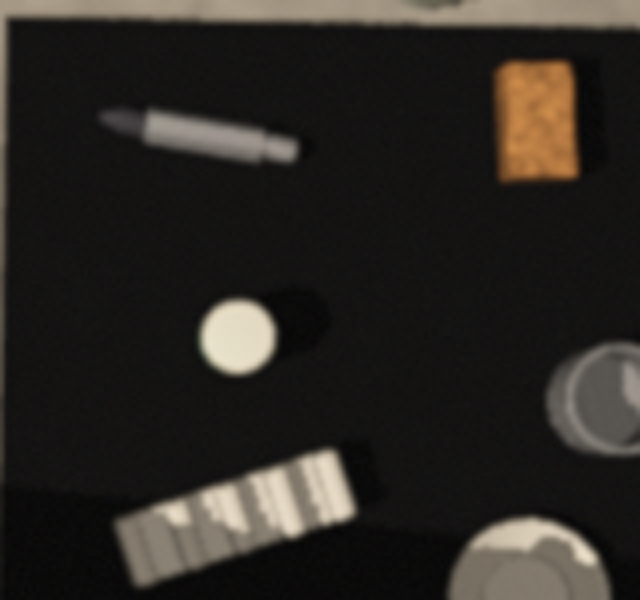

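View pics/dry.png

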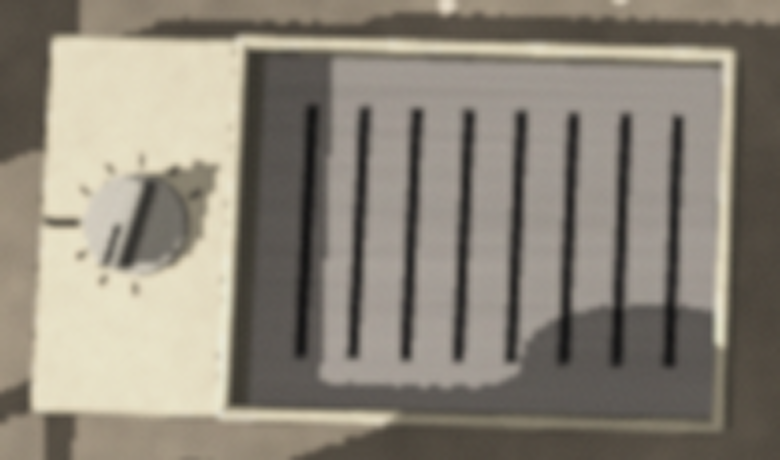

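View pics/pv.png

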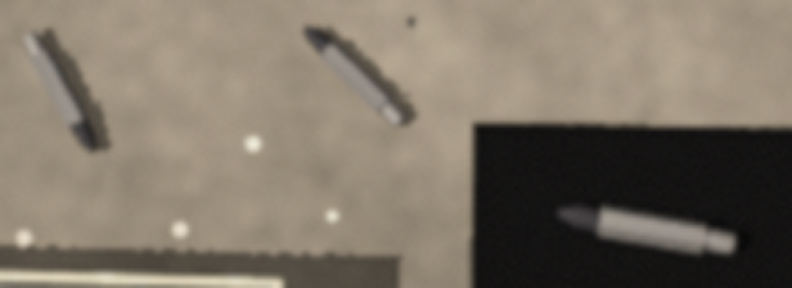

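```bash
cat > b.py <<'E'
from h import *
import pickle
from scipy.optimize import least_squares
p=pickle.load(open("top0.pkl","rb"));q=pickle.load(open("side0.pkl","rb"))
im=cv2.cvtColor(p["image"],cv2.COLOR_RGB2BGR)
# dryer fit
C=lambda x,y:(110+x/4-.4,215+y/4-.4)
obs=[((.096,.126,.07),C(240,37)),((.096,-.126,.07),C(736,48)),((-.096,-.126,.07),C(724,430)),((-.096,.126,.07),C(222,412)),((.096,.225,.05),C(50,37)),((-.096,.225,.05),C(32,411))]
def T(s,X): c,sn=np.cos(s[2]),np.sin(s[2]); return np.array([s[0]+c*X[0]-sn*X[1],s[1]+sn*X[0]+c*X[1],X[2]])
f=lambda s:np.concatenate([w2p(p,T(s,X))-u for X,u in obs])
r=least_squares(f,[.5,.2,0]); s=r.x; print("dryer",s[:2].round(4),np.degrees(s[2]).round(2)); print(f(s).round(1))
ticks=[pix2world(p,C(*u),.05) for u in [(135,288),(141,160)]]; print("knob",np.mean(ticks,0).round(4))
for u in [(62,221)]: print("mark",pix2world(p,C(*u),.05).round(4))
print("cup",pix2world(p,(500,279.5),.045).round(4),"vice",pix2world(p,(396.3,214.2),.012).round(4))
print("jar",pix2world(p,(404.4,264.2),.038).round(4))
rc=[(345+x/4-.4,180+y/4-.4) for x,y in [(333,447),(357,518),(136,588),(113,520)]]
print("rest",[pix2world(p,u,.018).round(4)[:2].tolist() for u in rc],np.mean([pix2world(p,u,.018) for u in rc],0).round(4))
k=cv2.resize(im[245:295,115:170],None,fx=12,fy=12,interpolation=cv2.INTER_CUBIC)
cv2.imwrite("pics/knob.png",k[:600,:700])
# side overlay check
o=cv2.cvtColor(q["image"],cv2.COLOR_RGB2BGR)
def dot(X,col):
    u=w2p(q,X); cv2.circle(o,(int(round(u[0])),int(round(u[1]))),1,col,-1)
for X,_ in obs: dot(T(s,X),(0,0,255))
cx=pix2world(p,(500,279.5),.045)
for a in np.linspace(0,6.28,16): dot(cx+.028*np.array([np.cos(a),np.sin(a),0]),(0,0,255))
dot(pix2world(p,(396.3,214.2),.012),(0,0,255))
m=np.mean([pix2world(p,u,.018) for u in rc],0); dot(m,(0,0,255))
cv2.imwrite("pics/so.png",cv2.resize(o[160:430,205:425],None,fx=2.2,fy=2.2,interpolation=cv2.INTER_CUBIC))
E
python3 b.py
```

```text
dryer [0.5176 0.2083] -0.33
[-0.8 -0.8  0.4 -0.5  0.5  0.1 -0.9  1.6  0.8 -0.7  0.1  0.3]
knob [0.5187 0.385  0.05  ]
mark [0.5195 0.4236 0.05  ]
cup [ 0.5139 -0.3394  0.045 ] vice [ 0.6488 -0.1303  0.012 ]
jar [ 0.542 -0.145  0.038]
rest [[0.4875, -0.1966], [0.4511, -0.2091], [0.413, -0.095], [0.4478, -0.0827]] [ 0.4498 -0.1459  0.018 ]
```

View pics/knob.png

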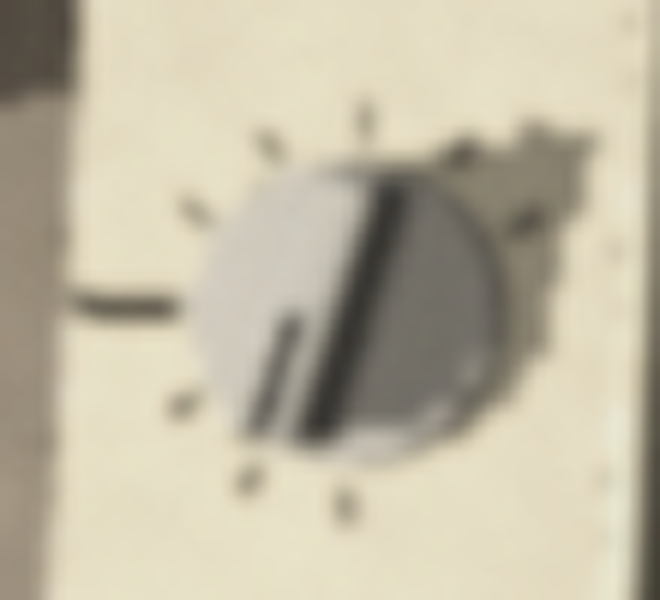

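View pics/so.png

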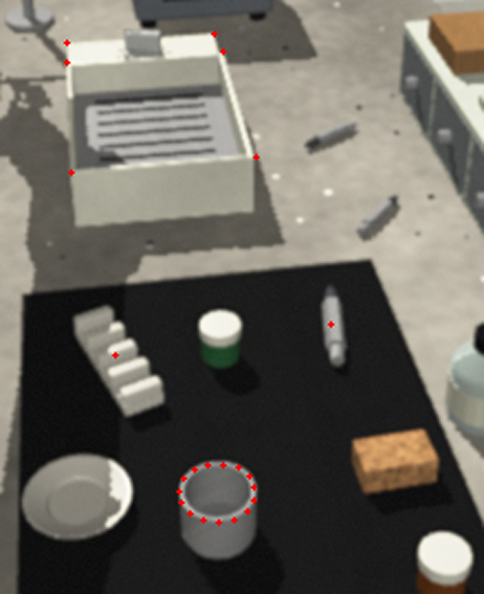

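```bash
cat > plan.py <<'E'
from h import *
def state():
    o=bot.get_obs(); q=o["tool_rot"]; r=R.from_quat([q[1],q[2],q[3],q[0]]); return np.array(o["eef_pos"]),r,o
def plan(wps,vmax=36,tmax=4.,start=None):
    """wps: (x,y,z,yaw_deg,hand[,vmax mm/row]) polar interpolation; prints rows"""
    pos,rot,o=state()
    print("t",round(o["t"],2),"now",pos.round(4),"yaw",np.degrees(np.arctan2(*rot.as_matrix()[:2,0][::-1])).round(2),"tilt",(rot.as_matrix()[:,2]).round(4))
    rows=[]
    for w in wps:
        v=w[5] if len(w)>5 else vmax
        a0=np.arctan2(pos[1],pos[0]);a1=np.arctan2(w[1],w[0]);r0=np.hypot(*pos[:2]);r1=np.hypot(w[0],w[1])
        cur=np.degrees(np.arctan2(rot.as_matrix()[1,0],rot.as_matrix()[0,0]))
        dy=(w[3]-cur+180)%360-180
        L=np.sqrt(((a1-a0)*(r0+r1)/2)**2+(r1-r0)**2+(w[2]-pos[2])**2)*1000
        n=max(1,int(np.ceil(max(L/v,abs(dy)/tmax))))
        z0=pos[2]
        for i in range(1,n+1):
            s=i/n; a=a0+(a1-a0)*s; r=r0+(r1-r0)*s
            tgt=np.array([r*np.cos(a),r*np.sin(a),z0+(w[2]-z0)*s])
            d=rot.inv().apply(tgt-pos)/.12
            Rt=R.from_euler('z',cur+dy*s,degrees=True)*R.from_matrix(np.diag([1,-1,-1.]))
            t=np.degrees((rot.inv()*Rt).as_rotvec())/4
            d=d.round(2) if i<n else d.round(3); t=np.clip(t.round(2),-1,1)
            rows.append(" ".join(f"{x:g}" for x in [w[4],*(d+0.),*(t+0.)]))
            pos=pos+rot.apply(d*.12); rot=rot*R.from_rotvec(np.radians(t*4))
    for i in range(0,len(rows),12): print("; ".join(rows[i:i+12]));
    print("end",pos.round(4))
E
python3 -c "
from plan import *
plan([(.4498,-.1459,.10,19.2,-.41)])"
```

```text
t 1.75 now [0.2496 0.6272 0.2313] yaw 68.3 tilt [ 0.e+00  1.e-04 -1.e+00]
-0.41 -0.08 0.33 0.04 0 0 0.49; -0.41 -0.08 0.33 0.05 0 0 0.49; -0.41 -0.1 0.32 0.04 0 0 0.49; -0.41 -0.1 0.32 0.05 0 0 0.49; -0.41 -0.11 0.31 0.04 0 0 0.49; -0.41 -0.12 0.3 0.04 0 0 0.5; -0.41 -0.12 0.29 0.05 0 0 0.49; -0.41 -0.13 0.29 0.04 0 0 0.49; -0.41 -0.14 0.28 0.04 0 0 0.49; -0.41 -0.14 0.27 0.05 0 0 0.49; -0.41 -0.15 0.27 0.04 0 0 0.49; -0.41 -0.15 0.26 0.05 0 0 0.49
-0.41 -0.16 0.24 0.04 0 0 0.49; -0.41 -0.17 0.25 0.04 0 0 0.49; -0.41 -0.17 0.23 0.05 0 0 0.49; -0.41 -0.17 0.22 0.04 0 0 0.5; -0.41 -0.18 0.22 0.04 0 0 0.49; -0.41 -0.18 0.21 0.05 0 0 0.49; -0.41 -0.19 0.2 0.04 0 0 0.49; -0.41 -0.18 0.19 0.05 0 0 0.49; -0.41 -0.2 0.18 0.04 0 0 0.49; -0.41 -0.19 0.17 0.04 0 0 0.49; -0.41 -0.19 0.17 0.05 0 0 0.49; -0.41 -0.2 0.16 0.04 0 0 0.49
-0.41 -0.201 0.148 0.044 0 0 0.49
end [ 0.4498 -0.146   0.1   ]
```

Request:
apply_moves(moves="-0.41 -0.08 0.33 0.04 0 0 0.49; -0.41 -0.08 0.33 0.05 0 0 0.49; -0.41 -0.1 0.32 0.04 0 0 0.49; -0.41 -0.1 0.32 0.05 0 0 0.49; -0.41 -0.11 0.31 0.04 0 0 0.49; -0.41 -0.12 0.3 0.04 0 0 0.5; -0.41 -0.12 0.29 0.05 0 0 0.49; -0.41 -0.13 0.29 0.04 0 0 0.49; -0.41 -0.14 0.28 0.04 0 0 0.49; -0.41 -0.14 0.27 0.05 0 0 0.49; -0.41 -0.15 0.27 0.04 0 0 0.49; -0.41 -0.15 0.26 0.05 0 0 0.49", force=30)

```text
t: 2.75
eef_pos: [0.5172, 0.2596, 0.1679]
tool_rot: [-0.0, 0.925, 0.38, 0.001]
contact_force: [-0.3, -0.6, -0.3]
gripper_width: 0.706
```

Request:
apply_moves(moves="-0.41 -0.16 0.24 0.04 0 0 0.49; -0.41 -0.17 0.25 0.04 0 0 0.49; -0.41 -0.17 0.23 0.05 0 0 0.49; -0.41 -0.17 0.22 0.04 0 0 0.5; -0.41 -0.18 0.22 0.04 0 0 0.49; -0.41 -0.18 0.21 0.05 0 0 0.49; -0.41 -0.19 0.2 0.04 0 0 0.49; -0.41 -0.18 0.19 0.05 0 0 0.49; -0.41 -0.2 0.18 0.04 0 0 0.49; -0.41 -0.19 0.17 0.04 0 0 0.49; -0.41 -0.19 0.17 0.05 0 0 0.49; -0.41 -0.2 0.16 0.04 0 0 0.49")

```text
t: 3.75
eef_pos: [0.4658, -0.1222, 0.1053]
tool_rot: [0.0, 0.983, 0.183, 0.001]
contact_force: [1.0, -0.9, 0.1]
gripper_width: 0.701
```

Request:
apply_moves(moves="-0.41 -0.2 0.15 0.04 0 0 0.49; -0.41 0 0 0 0 0 0; -0.41 0 0 0 0 0 0")

```text
t: 4.0
eef_pos: [0.4491, -0.1476, 0.1005]
tool_rot: [0.0, 0.986, 0.165, -0.0]
contact_force: [-0.3, -0.4, 0.3]
gripper_width: 0.701
```

```bash
python3 -c "
from plan import *
print(state()[2]['gripper_width'])
plan([(.4498,-.1459,.003,19.2,-.41,20)])"
```

```text
0.7009928984819931
t 4.0 now [ 0.4491 -0.1476  0.1005] yaw 19.01 tilt [-4.e-04 -1.e-04 -1.e+00]
-0.41 0 0 0.16 0 0.01 -0.01; -0.41 0 0 0.17 0 0 -0.01; -0.41 0.01 -0.01 0.16 0 0 -0.01; -0.41 0 0 0.16 0 0 -0.01; -0.41 0 -0.001 0.163 0 0 -0.01
end [ 0.4498 -0.146   0.0029]
```

Request:
apply_moves(moves="-0.41 0 0 0.16 0 0 0; -0.41 0 -0.01 0.17 0 0 0; -0.41 0 0 0.16 0 0 0; -0.41 0 0 0.16 0 0 0; -0.41 0 0 0.15 0 0 0; -0.41 0 0 0 0 0 0; 1 0 0 0 0 0 0; 1 0 0 0 0 0 0; 1 0 0 0 0 0 0; 1 0 0 0 0 0 0; 1 0 0 0 0 0 0", force=45)

```text
t: 4.92
eef_pos: [0.4506, -0.1449, 0.0055]
tool_rot: [0.0, 0.986, 0.167, 0.001]
contact_force: [-1.1, 0.4, 6.5]
gripper_width: 0.41
```

```bash
python3 -c "
from plan import *
s=state(); print(s[2]['gripper_width'],s[2]['contact_force'])
p=imaging.read_camera('side'); save(p,'s1.png',(200,250,360,420),4)
print(w2p(p,s[0]))
plan([(.4498,-.1459,.04,19.2,1,20)])"
```

```text
0.4100808826519164 [-1.13959208  0.43560855  6.53794843]
[258.28054751 325.36231225]
t 4.97 now [ 0.4506 -0.1449  0.0055] yaw 19.24 tilt [ 2.e-03  1.e-04 -1.e+00]
1 0 0 -0.14 0.01 -0.03 0; 1 -0.009 0.006 -0.147 0 0 0.01
end [ 0.4498 -0.1459  0.0399]
```

View pics/s1.png

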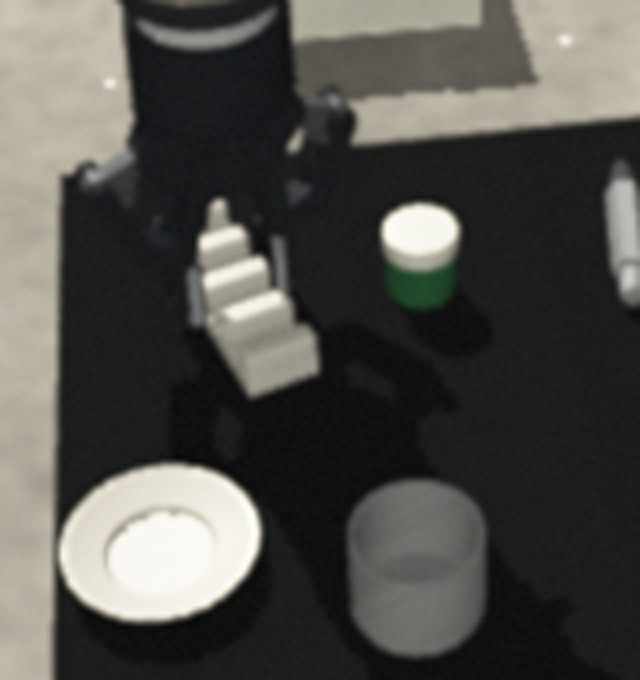

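Request:
apply_moves(moves="1 0 0 -0.07 0 0 0; 1 0 0 -0.14 0 0 0; 1 0 0 -0.16 0 0 0; 1 0 0 0 0 0 0; 1 0 0 0 0 0 0")

```text
t: 5.38
eef_pos: [0.4503, -0.1451, 0.05]
tool_rot: [0.0, 0.986, 0.167, 0.001]
contact_force: [0.5, 0.5, -1.4]
gripper_width: 0.409
```

```bash
python3 -c "
from plan import *
s=state(); print(s[2]['gripper_width'],s[2]['contact_force'])
plan([(.4498,-.1459,.14,19.2,1,25),(.4779,.2535,.14,-.33,1,25)])"
```

```text
0.4088566168722456 [ 0.49495552  0.45209851 -1.37621255]
t 5.38 now [ 0.4503 -0.1451  0.05  ] yaw 19.22 tilt [ 2.5e-03 -2.0e-04 -1.0e+00]
1 0 0 -0.19 0.02 -0.03 0; 1 0 0 -0.19 0 0 0; 1 0 0 -0.18 0 0 0; 1 -0.006 0.005 -0.19 0 0 0.01; 1 0.14 -0.13 0 0 0 0.29; 1 0.12 -0.14 0 -0.01 0 0.28; 1 0.12 -0.16 0 0 0 0.29; 1 0.11 -0.16 0 0 0 0.29; 1 0.1 -0.17 0 0 0 0.28; 1 0.09 -0.17 0 0 0 0.29; 1 0.07 -0.19 0 0 0 0.29; 1 0.07 -0.19 0 0 0 0.29
1 0.05 -0.19 0 0 0 0.28; 1 0.04 -0.2 0 0 0 0.29; 1 0.02 -0.2 0 0 0 0.29; 1 0.01 -0.21 0 0 0 0.28; 1 -0.01 -0.21 0 0 0 0.29; 1 -0.01 -0.21 0 0 0 0.29; 1 -0.04 -0.21 0 0 0 0.28; 1 -0.04 -0.2 0 0 0 0.29; 1 -0.066 -0.209 -0.001 0 0 0.29
end [0.4779 0.2535 0.14  ]
```

Request:
apply_moves(moves="1 0 0 -0.19 0.02 -0.03 0; 1 0 0 -0.19 0 0 0; 1 0 0 -0.18 0 0 0; 1 -0.01 0 -0.19 0 0 0; 1 0.14 -0.13 0 0 0 0.29; 1 0.12 -0.14 0 0 0 0.28; 1 0.12 -0.16 0 0 0 0.29; 1 0.11 -0.16 0 0 0 0.29; 1 0.1 -0.17 0 0 0 0.28; 1 0.09 -0.17 0 0 0 0.29; 1 0.07 -0.19 0 0 0 0.29; 1 0.07 -0.19 0 0 0 0.29")

```text
t: 6.38
eef_pos: [0.5022, 0.0341, 0.138]
tool_rot: [-0.0, 0.996, 0.087, -0.002]
contact_force: [-0.0, 0.2, -0.7]
gripper_width: 0.408
```

Request:
apply_moves(moves="1 0.05 -0.19 0 0 0 0.28; 1 0.04 -0.2 0 0 0 0.29; 1 0.02 -0.2 0 0 0 0.29; 1 0.01 -0.21 0 0 0 0.28; 1 -0.01 -0.21 0 0 0 0.29; 1 -0.01 -0.21 0 0 0 0.29; 1 -0.04 -0.21 0 0 0 0.28; 1 -0.04 -0.2 0 0 0 0.29; 1 -0.07 -0.21 0 0 0 0.29; 1 0 0 0 0 0 0; 1 0 0 0 0 0 0")

```text
t: 7.3
eef_pos: [0.4746, 0.2556, 0.138]
tool_rot: [0.0, 1.0, -0.001, -0.002]
contact_force: [-0.4, -0.4, -1.1]
gripper_width: 0.411
```

```bash
python3 -c "
from plan import *
s=state(); print(s[2]['gripper_width'],s[2]['contact_force'])
p=imaging.read_camera('side'); save(p,'s2.png',(200,120,360,280),4)
plan([(.4779,.2535,.042,-.33,1,16)])"
```

```text
0.41084842881873235 [-0.42967278 -0.44757586 -1.0584095 ]
t 7.35 now [0.4753 0.2539 0.1382] yaw -0.22 tilt [-3.7e-03 -6.0e-04 -1.0e+00]
1 0 0 0.11 0.01 0.05 0; 1 0.01 0 0.12 0 0 0.01; 1 0 0 0.11 0 0 0; 1 0 0 0.12 0 0 0.01; 1 0.01 0 0.11 0 0 0; 1 0 0 0.12 0 0 0; 1 0.002 0.004 0.112 0 0 0.01
end [0.4779 0.2534 0.042 ]
```

View pics/s2.png

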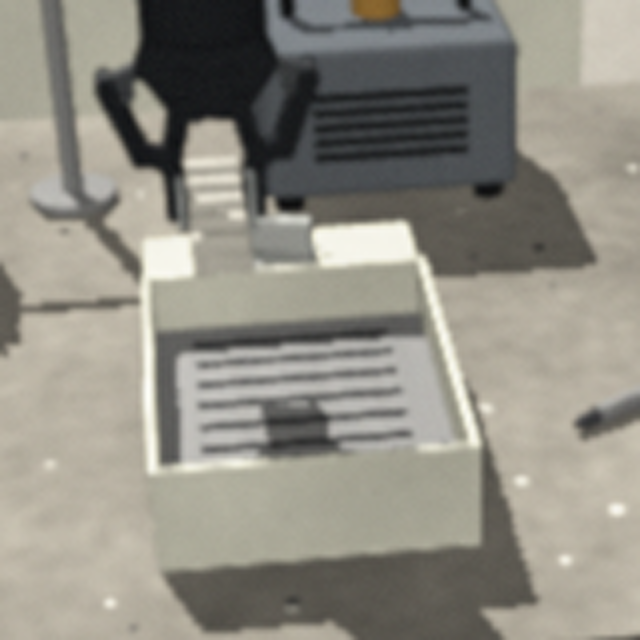

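Request:
apply_moves(moves="1 0 0 0.11 0 0.05 0; 1 0.01 0 0.12 0 0 0; 1 0 0 0.11 0 0 0; 1 0 0 0.12 0 0 0; 1 0.01 0 0.11 0 0 0; 1 0 0 0.12 0 0 0; 1 0 0 0.08 0 0 0; 1 0 0 0 0 0 0; 1 0 0 0 0 0 0")

```text
t: 8.1
eef_pos: [0.4785, 0.253, 0.0463]
tool_rot: [0.0, 1.0, -0.003, 0.0]
contact_force: [0.7, -0.1, -0.4]
gripper_width: 0.413
```

Request:
apply_moves(moves="1 0 0 0.01 0 0 0; 1 0 0 0.02 0 0 0; 1 0 0 0.01 0 0 0; 1 0 0 0.01 0 0 0; 1 0 0 0 0 0 0")

```text
t: 8.52
eef_pos: [0.4784, 0.2542, 0.0407]
tool_rot: [-0.0, 1.0, -0.003, 0.001]
contact_force: [-0.2, -0.3, -0.2]
gripper_width: 0.409
```

Request:
apply_moves(moves="1 0 0 0.02 0 0 0; 1 0 0 0.01 0 0 0; 1 0 0 0 0 0 0; 1 0 0 0 0 0 0")

```text
t: 8.85
eef_pos: [0.4784, 0.2541, 0.037]
tool_rot: [-0.0, 1.0, -0.003, 0.0]
contact_force: [-0.4, -0.2, -1.1]
gripper_width: 0.412
```

Request:
apply_moves(moves="1 0 0 0.01 0 0 0; 1 0 0 0.01 0 0 0; 1 0 0 0 0 0 0; 1 0 0 0 0 0 0")

```text
t: 9.18
eef_pos: [0.4784, 0.2541, 0.0346]
tool_rot: [-0.0, 1.0, -0.003, 0.0]
contact_force: [0.5, -0.1, -1.4]
gripper_width: 0.409
```

Request:
apply_moves(moves="1 0 0 0.01 0 0 0; 1 0 0 0 0 0 0; 1 0 0 0 0 0 0")

```text
t: 9.43
eef_pos: [0.4784, 0.2541, 0.0334]
tool_rot: [-0.0, 1.0, -0.003, 0.0]
contact_force: [0.0, 0.6, -1.2]
gripper_width: 0.406
```

Request:
apply_moves(moves="1 0 0 0.01 0 0 0; 1 0 0 0 0 0 0; 1 0 0 0 0 0 0")

```text
t: 9.68
eef_pos: [0.4787, 0.2542, 0.0326]
tool_rot: [-0.0, 1.0, -0.003, 0.001]
contact_force: [-1.1, -0.1, 3.7]
gripper_width: 0.405
```

Request:
apply_moves(moves="0.1 0 0 0 0 0 0; 0 0 0 0 0 0 0; -0.1 0 0 0 0 0 0; -0.18 0 0 0 0 0 0; -0.18 0 0 0 0 0 0; -0.18 0 0 -0.1 0 0 0; -0.18 0 0 -0.2 0 0 0; -0.18 0 0 -0.25 0 0 0; -0.18 0 0 -0.25 0 0 0; -0.18 0 0 -0.1 0 0 0")

```text
t: 10.52
eef_pos: [0.4802, 0.2547, 0.1448]
tool_rot: [-0.002, 1.0, -0.003, 0.003]
contact_force: [1.2, -0.1, -0.6]
gripper_width: 0.591
```

```bash
python3 -c "
from plan import *
s=state(); print(s[2]['gripper_width'],s[2]['contact_force'])
plan([(.6488,-.1303,.10,-6.6,-.18,36)])"
```

```text
0.5909518310352968 [ 1.20364079 -0.138612   -0.56126073]
t 10.52 now [0.4802 0.2547 0.1448] yaw -0.35 tilt [ 0.0054  0.0038 -1.    ]
-0.18 0.18 0.18 0.03 -0.06 -0.08 0.12; -0.18 0.17 0.19 0.03 0 0 0.12; -0.18 0.16 0.21 0.03 0 0 0.12; -0.18 0.15 0.21 0.03 0 0 0.12; -0.18 0.15 0.23 0.02 0 0 0.12; -0.18 0.14 0.23 0.03 0 0 0.12; -0.18 0.12 0.24 0.03 0 0 0.12; -0.18 0.12 0.26 0.03 0 0 0.12; -0.18 0.1 0.26 0.03 0 0 0.12; -0.18 0.1 0.27 0.03 0 0 0.12; -0.18 0.08 0.28 0.03 0 0 0.12; -0.18 0.07 0.29 0.03 0 0 0.12
-0.18 0.058 0.291 0.024 0 0 0.12
end [ 0.6488 -0.1303  0.1   ]
```

Request:
apply_moves(moves="-0.18 0.18 0.18 0.03 -0.06 -0.08 0.15; -0.18 0.17 0.19 0.03 0 0 0.15; -0.18 0.16 0.21 0.03 0 0 0.15; -0.18 0.15 0.21 0.03 0 0 0.15; -0.18 0.15 0.23 0.02 0 0 0.15; -0.18 0.14 0.23 0.03 0 0 0.15; -0.18 0.12 0.24 0.03 0 0 0.15; -0.18 0.12 0.26 0.03 0 0 0.15; -0.18 0.1 0.26 0.03 0 0 0.15; -0.18 0.1 0.27 0.03 0 0 0.15; -0.18 0.08 0.28 0.03 0 0 0.15; -0.18 0.07 0.29 0.03 0 0 0.15")

```text
t: 11.52
eef_pos: [0.64, -0.0982, 0.0996]
tool_rot: [0.002, 0.998, -0.065, -0.002]
contact_force: [0.6, 0.5, -0.4]
gripper_width: 0.589
```

Request:
apply_moves(moves="-0.18 0.06 0.29 0.02 0 0 0.12; -0.18 0 0 0 0 0 0; -0.18 0 0 0 0 0 0")

```text
t: 11.77
eef_pos: [0.6414, -0.1362, 0.0974]
tool_rot: [0.003, 0.997, -0.072, -0.002]
contact_force: [0.6, 1.3, -0.5]
gripper_width: 0.587
```

```bash
python3 -c "
from plan import *
p=imaging.read_camera('top'); save(p,'t3.png',(110,190,430,330),2.5)
q=imaging.read_camera('side'); save(q,'s3.png',(200,160,400,360),3)
plan([(.6488,-.1303,.008,-8,-.18,20)])"
```

```text
t 11.87 now [ 0.6421 -0.1314  0.097 ] yaw -7.95 tilt [-0.0043 -0.0026 -1.    ]
-0.18 0.01 0 0.15 0.04 0.06 0; -0.18 0.01 -0.01 0.15 0 0 0; -0.18 0.01 0 0.14 0 0 0.01; -0.18 0.01 0 0.15 0 0 0; -0.18 0.014 -0.007 0.152 0 0 0
end [ 0.6488 -0.1303  0.0079]
```

View pics/t3.png

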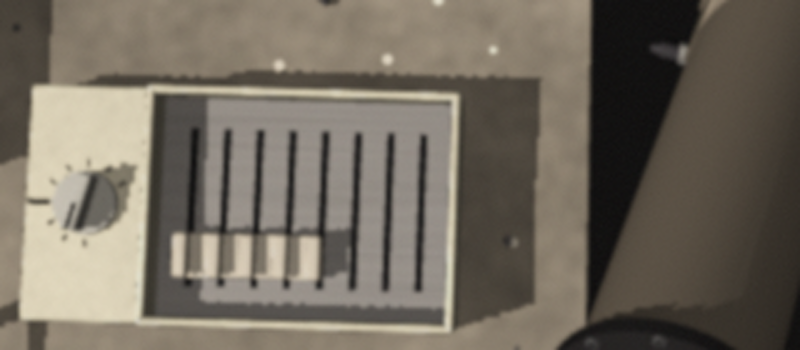

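View pics/s3.png

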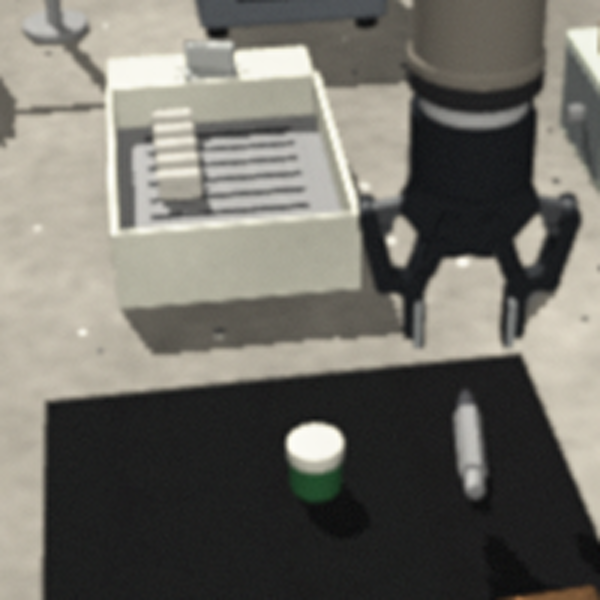

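Request:
apply_moves(moves="-0.18 0.01 0 0.15 0.04 0.06 0; -0.18 0.01 0 0.15 0 0 0; -0.18 0.01 0 0.15 0 0 0; -0.18 0.01 0 0.15 0 0 0; -0.18 0.01 -0.01 0.16 0 0 0; -0.18 0 0 0 0 0 0; 1 0 0 0 0 0 0; 1 0 0 0 0 0 0; 1 0 0 0 0 0 0; 1 0 0 0 0 0 0; 1 0 0 0 0 0 0; 1 0 0 0 0 0 0", force=50)

```text
t: 12.87
eef_pos: [0.6492, -0.1318, 0.0071]
tool_rot: [0.0, 0.998, -0.069, 0.001]
contact_force: [-1.4, 0.8, 6.6]
gripper_width: 0.183
```

Request:
apply_moves(moves="1 0 0 -0.07 0 0 0; 1 0 0 -0.14 0 0 0; 1 0 0 -0.16 0 0 0; 1 0 0 0 0 0 0; 1 0 0 0 0 0 0")

```text
t: 13.28
eef_pos: [0.6489, -0.1325, 0.0513]
tool_rot: [0.001, 0.998, -0.07, 0.001]
contact_force: [0.3, -0.3, -2.8]
gripper_width: 0.181
```

```bash
python3 -c "
from plan import *
q=imaging.read_camera('side'); save(q,'s4.png',(300,200,420,320),5)
s=state(); print(s[2]['gripper_width'],s[2]['contact_force'])
c=np.radians(-.33)
plan([(s[0][0],s[0][1],.14,-8,1,25),(.5176+.045,.2083+.030,.14,-.33,1,30)])"
```

```text
0.18487556058158547 [ 0.05913371  0.18098692 -0.45673234]
t 13.33 now [ 0.648  -0.1322  0.0501] yaw -7.99 tilt [ 6.0e-04 -1.3e-03 -1.0e+00]
1 0 0 -0.19 0.02 -0.01 0; 1 0 0 -0.18 0 0 0; 1 0 0 -0.19 0 0 0; 1 0 0 -0.189 0 0 0; 1 -0.02 -0.26 0 0 0 -0.15; 1 -0.03 -0.25 0 0 0 -0.14; 1 -0.04 -0.25 0 0 0 -0.15; 1 -0.05 -0.25 0 0 0 -0.15; 1 -0.06 -0.24 0 0 0 -0.15; 1 -0.07 -0.24 0 0 0 -0.14; 1 -0.07 -0.24 0 0 0 -0.15; 1 -0.09 -0.23 0 0 0 -0.15
1 -0.09 -0.22 0 0 0 -0.15; 1 -0.1 -0.23 0 0 0 -0.14; 1 -0.1 -0.21 0 0 0 -0.15; 1 -0.12 -0.21 0 0 0 -0.15; 1 -0.118 -0.21 0 0 0 -0.15
end [0.5626 0.2383 0.14  ]
```

View pics/s4.png

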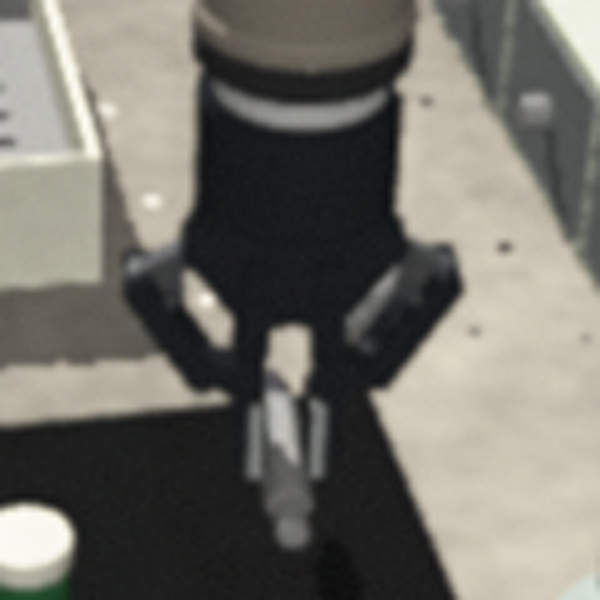

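Request:
apply_moves(moves="1 0 0 -0.19 0.02 -0.01 0; 1 0 0 -0.18 0 0 0; 1 0 0 -0.19 0 0 0; 1 0 0 -0.19 0 0 0; 1 -0.02 -0.26 0 0 0 -0.15; 1 -0.03 -0.25 0 0 0 -0.14; 1 -0.04 -0.25 0 0 0 -0.15; 1 -0.05 -0.25 0 0 0 -0.15; 1 -0.06 -0.24 0 0 0 -0.15; 1 -0.07 -0.24 0 0 0 -0.14; 1 -0.07 -0.24 0 0 0 -0.15; 1 -0.09 -0.23 0 0 0 -0.15")

```text
t: 14.33
eef_pos: [0.6202, 0.1082, 0.1386]
tool_rot: [0.0, 1.0, -0.028, -0.001]
contact_force: [0.6, 0.5, -1.1]
gripper_width: 0.184
```

Request:
apply_moves(moves="1 -0.09 -0.22 0 0 0 -0.15; 1 -0.1 -0.23 0 0 0 -0.14; 1 -0.1 -0.21 0 0 0 -0.15; 1 -0.12 -0.21 0 0 0 -0.15; 1 -0.12 -0.21 0 0 0 -0.15; 1 0 0 0 0 0 0; 1 0 0 0 0 0 0; 1 0 0 0 0 0 0")

```text
t: 15.0
eef_pos: [0.5621, 0.2375, 0.1391]
tool_rot: [0.001, 1.0, -0.003, -0.001]
contact_force: [-0.2, -0.3, -1.5]
gripper_width: 0.183
```

```bash
python3 -c "
from plan import *
s=state(); print(s[2]['gripper_width'],s[2]['contact_force'])
plan([(.5176+.045,.2083+.030,.042,-.33,1,16)])"
```

```text
0.18275883207650814 [-0.20816663 -0.30213694 -1.46575482]
t 15.0 now [0.5621 0.2375 0.1391] yaw -0.32 tilt [-0.0015 -0.0012 -1.    ]
1 0 0 0.12 0.02 0.02 0; 1 0 0 0.11 0 0 0; 1 0 0 0.12 0 0 0; 1 0 0 0.11 0 0 0; 1 0 -0.01 0.12 0 0 0; 1 0 0 0.11 0 0 0; 1 0.005 0.003 0.119 0 0 0
end [0.5627 0.2383 0.042 ]
```

Request:
apply_moves(moves="1 0 0 0.12 0 0 0; 1 0 0 0.11 0 0 0; 1 0 0 0.12 0 0 0; 1 0 0 0.11 0 0 0; 1 0 0 0.12 0 0 0; 1 0 0 0.11 0 0 0; 1 0 0 0.12 0 0 0; 1 0 0 0.02 0 0 0; 1 0 0 0 0 0 0; 1 0 0 0 0 0 0")

```text
t: 15.83
eef_pos: [0.5626, 0.2379, 0.0403]
tool_rot: [0.0, 1.0, -0.003, -0.0]
contact_force: [-0.1, -0.6, -0.1]
gripper_width: 0.18
```

Request:
apply_moves(moves="1 0 0 0.01 0 0 0; 1 0 0 0.01 0 0 0; 1 0 0 0 0 0 0; 1 0 0 0 0 0 0")

```text
t: 16.17
eef_pos: [0.5625, 0.2385, 0.0382]
tool_rot: [-0.0, 1.0, -0.003, -0.0]
contact_force: [-0.2, 0.7, -0.1]
gripper_width: 0.186
```

Request:
apply_moves(moves="1 0 0 0.01 0 0 0; 1 0 0 0 0 0 0; 1 0 0 0 0 0 0")

```text
t: 16.42
eef_pos: [0.5622, 0.2384, 0.0366]
tool_rot: [-0.0, 1.0, -0.003, -0.0]
contact_force: [-0.0, 0.2, -1.9]
gripper_width: 0.181
```

Request:
apply_moves(moves="1 0 0 0.01 0 0 0; 1 0 0 0 0 0 0; 1 0 0 0 0 0 0")

```text
t: 16.67
eef_pos: [0.5622, 0.2383, 0.0353]
tool_rot: [-0.0, 1.0, -0.003, -0.0]
contact_force: [0.7, 0.2, -0.1]
gripper_width: 0.189
```

Request:
apply_moves(moves="1 0 0 0.01 0 0 0; 1 0 0 0 0 0 0; 1 0 0 0 0 0 0")

```text
t: 16.92
eef_pos: [0.5623, 0.2383, 0.0342]
tool_rot: [-0.0, 1.0, -0.003, -0.0]
contact_force: [-0.6, 0.2, -1.6]
gripper_width: 0.184
```

Request:
apply_moves(moves="1 0 0 0.01 0 0 0; 1 0 0 0 0 0 0; 1 0 0 0 0 0 0")

```text
t: 17.17
eef_pos: [0.5623, 0.2383, 0.034]
tool_rot: [-0.0, 1.0, -0.003, -0.0]
contact_force: [-3.4, -1.0, 9.5]
gripper_width: 0.184
```

Request:
apply_moves(moves="0.4 0 0 0 0 0 0; 0.2 0 0 0 0 0 0; 0.1 0 0 0 0 0 0; 0.1 0 0 0 0 0 0; 0.1 0 0 -0.1 0 0 0; 0.1 0 0 -0.2 0 0 0; 0.1 0 0 -0.25 0 0 0; 0.1 0 0 -0.25 0 0 0; -0.2 0 0 -0.1 0 0 0")

```text
t: 17.92
eef_pos: [0.5645, 0.2388, 0.1458]
tool_rot: [-0.001, 1.0, -0.003, 0.002]
contact_force: [-0.2, 0.8, -0.6]
gripper_width: 0.58
```

```bash
python3 -c "
from plan import *
p=imaging.read_camera('top'); q=imaging.read_camera('side'); save(q,'s5.png',(200,120,400,320),3)
s=state(); print(s[2]['gripper_width'],s[2]['contact_force'])
plan([(.5139,-.3394,.15,19,-1,36)])"
```

```text
0.6013425356363782 [-0.00412017  0.91140386  0.81477238]
t 18.02 now [0.5642 0.239  0.1445] yaw -0.32 tilt [ 0.0044  0.0032 -1.    ]
-1 0.11 0.27 0 -0.05 -0.06 -0.28; -1 0.09 0.29 -0.01 0 0 -0.29; -1 0.07 0.28 0 0 0 -0.28; -1 0.04 0.3 0 0 0 -0.29; -1 0.02 0.29 0 0 0 -0.28; -1 0 0.3 -0.01 0 0 -0.28; -1 -0.03 0.29 0 0.01 0 -0.29; -1 -0.04 0.3 0 0 0 -0.28; -1 -0.07 0.28 0 0 0 -0.29; -1 -0.1 0.29 -0.01 0 0 -0.28; -1 -0.11 0.27 0 0 0 -0.29; -1 -0.14 0.26 0 0 0 -0.28
-1 -0.15 0.26 -0.01 0 0 -0.28; -1 -0.18 0.24 0 0 0 -0.29; -1 -0.19 0.22 0 0 0 -0.28; -1 -0.21 0.21 0 0 0 -0.29; -1 -0.223 0.197 -0.007 0 0 -0.28
end [ 0.5139 -0.3394  0.15  ]
```

View pics/s5.png

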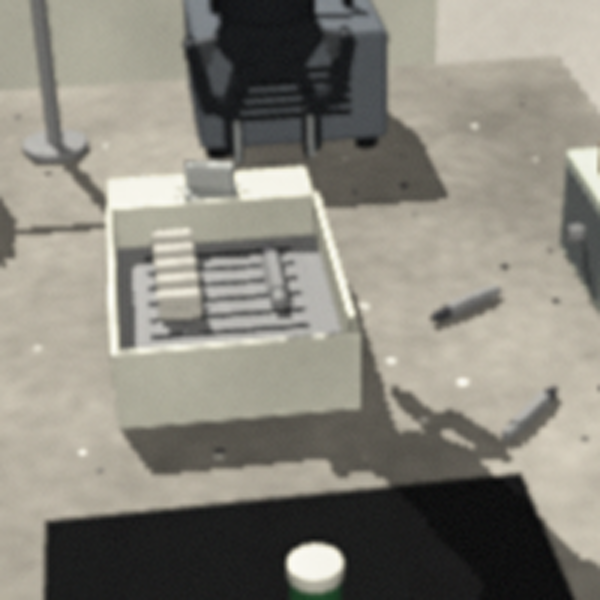

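Request:
apply_moves(moves="-1 0.11 0.27 0 -0.05 -0.06 -0.28; -1 0.09 0.29 -0.01 0 0 -0.29; -1 0.07 0.28 0 0 0 -0.28; -1 0.04 0.3 0 0 0 -0.29; -1 0.02 0.29 0 0 0 -0.28; -1 0 0.3 -0.01 0 0 -0.28; -1 -0.03 0.29 0 0 0 -0.29; -1 -0.04 0.3 0 0 0 -0.28; -1 -0.07 0.28 0 0 0 -0.29; -1 -0.1 0.29 -0.01 0 0 -0.28; -1 -0.11 0.27 0 0 0 -0.29; -1 -0.14 0.26 0 0 0 -0.28")

```text
t: 19.02
eef_pos: [0.5853, -0.1801, 0.1448]
tool_rot: [0.001, 0.993, 0.117, -0.003]
contact_force: [0.8, 0.5, 0.6]
gripper_width: 1.002
```

Request:
apply_moves(moves="-1 -0.15 0.26 -0.01 0 0 -0.28; -1 -0.18 0.24 0 0 0 -0.29; -1 -0.19 0.22 0 0 0 -0.28; -1 -0.21 0.21 0 0 0 -0.29; -1 -0.22 0.2 -0.01 0 0 -0.28; -1 0 0 0 0 0 0; -1 0 0 0 0 0 0; -1 0 0 0 0 0 0")

```text
t: 19.68
eef_pos: [0.5124, -0.3395, 0.1482]
tool_rot: [0.0, 0.986, 0.165, -0.003]
contact_force: [-0.0, 0.8, 0.6]
gripper_width: 1.0
```

```bash
python3 -c "
from plan import *
q=imaging.read_camera('side'); save(q,'s6.png',(210,230,430,430),3)
plan([(.5139,-.3394,.018,19,-1,20)])"
```

```text
t 19.73 now [ 0.5131 -0.3387  0.1483] yaw 19.1 tilt [-0.0056 -0.0018 -1.    ]
-1 0 0 0.16 0 0.08 0; -1 0 0 0.15 0 0 0.01; -1 0 0 0.16 0 0 0; -1 0 0 0.15 0 0 0; -1 0 0.01 0.16 0 0 0.01; -1 0 0 0.15 0 0 0; -1 0.005 -0.002 0.156 0 0 0.01
end [ 0.5139 -0.3394  0.018 ]
```

View pics/s6.png

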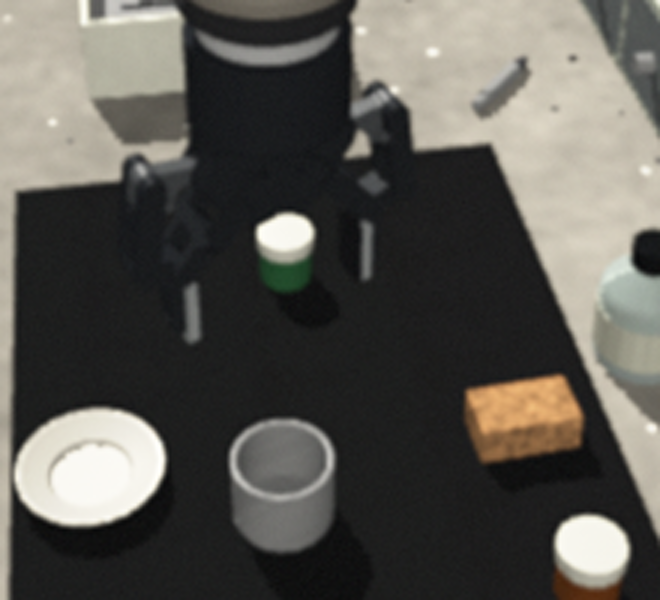

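Request:
apply_moves(moves="-1 0 0 0.16 0 0.08 0; -1 0 0 0.15 0 0 0; -1 0 0 0.16 0 0 0; -1 0 0 0.15 0 0 0; -1 0 0 0.16 0 0 0; -1 0 0 0.15 0 0 0; -1 0.01 0 0.16 0 0 0; -1 0 0 0 0 0 0; 1 0 0 0 0 0 0; 1 0 0 0 0 0 0; 1 0 0 0 0 0 0; 1 0 0 0 0 0 0", force=40)

```text
t: 20.73
eef_pos: [0.515, -0.3403, 0.0199]
tool_rot: [0.001, 0.986, 0.165, 0.001]
contact_force: [0.0, 0.4, 3.6]
gripper_width: 0.653
```

Request:
apply_moves(moves="1 0 0 -0.07 0 0 0; 1 0 0 -0.14 0 0 0; 1 0 0 -0.16 0 0 0; 1 0 0 0 0 0 0; 1 0 0 0 0 0 0")

```text
t: 21.15
eef_pos: [0.5146, -0.3407, 0.0644]
tool_rot: [0.002, 0.986, 0.165, 0.001]
contact_force: [-0.3, -0.1, -1.7]
gripper_width: 0.653
```

```bash
python3 -c "
from plan import *
q=imaging.read_camera('side'); save(q,'s7.png',(210,230,430,430),3)
s=state(); print(s[2]['gripper_width'],s[2]['contact_force'])
plan([(s[0][0],s[0][1],.17,19,1,25),(.5176+.0,.2083-.072,.17,-.33,1,30)])"
```

```text
0.6512137689248234 [-0.31823147 -0.1175722  -1.30159711]
t 21.2 now [ 0.5139 -0.3401  0.0633] yaw 19.02 tilt [ 0.0015 -0.0018 -1.    ]
1 0 0 -0.18 0.03 -0.01 0; 1 0 0 -0.18 0 0 0; 1 0 0 -0.17 0 0 0; 1 0 0 -0.18 0 0 0; 1 0 0 -0.179 0 0 0; 1 0.17 -0.19 0 0 0 0.28; 1 0.16 -0.2 0 0 0 0.29; 1 0.14 -0.21 0 0 0 0.28; 1 0.13 -0.22 0 0 0 0.29; 1 0.11 -0.22 0 0 0 0.28; 1 0.09 -0.23 0 0 0 0.29; 1 0.07 -0.23 0 0 0 0.28
1 0.06 -0.24 0 0 0 0.29; 1 0.04 -0.23 0 0 0 0.28; 1 0.03 -0.24 0 0 0 0.29; 1 0 -0.24 0 0 0 0.28; 1 -0.01 -0.23 0 0 0 0.28; 1 -0.02 -0.24 0 0 0 0.29; 1 -0.04 -0.22 0 0 0 0.28; 1 -0.06 -0.23 0 0 0 0.29; 1 -0.07 -0.21 0 0 0 0.28; 1 -0.091 -0.209 0 0 0 0.29
end [0.5176 0.1363 0.17  ]
```

View pics/s7.png

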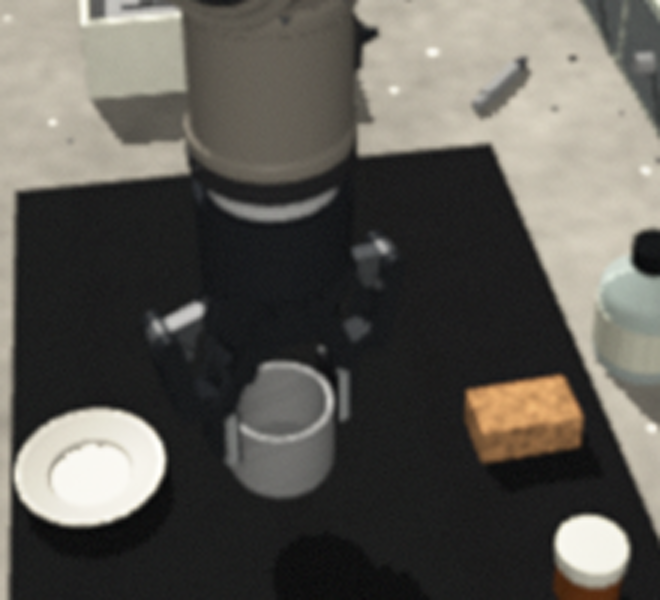

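Request:
apply_moves(moves="1 0 0 -0.18 0.03 -0.01 0; 1 0 0 -0.18 0 0 0; 1 0 0 -0.17 0 0 0; 1 0 0 -0.18 0 0 0; 1 0 0 -0.18 0 0 0; 1 0.17 -0.19 0 0 0 0.28; 1 0.16 -0.2 0 0 0 0.29; 1 0.14 -0.21 0 0 0 0.28; 1 0.13 -0.22 0 0 0 0.29; 1 0.11 -0.22 0 0 0 0.28; 1 0.09 -0.23 0 0 0 0.29; 1 0.07 -0.23 0 0 0 0.28")

```text
t: 22.2
eef_pos: [0.5657, -0.1357, 0.1685]
tool_rot: [-0.0, 0.995, 0.096, -0.001]
contact_force: [0.7, 0.7, -1.6]
gripper_width: 0.65
```

Request:
apply_moves(moves="1 0.06 -0.24 0 0 0 0.29; 1 0.04 -0.23 0 0 0 0.28; 1 0.03 -0.24 0 0 0 0.29; 1 0 -0.24 0 0 0 0.28; 1 -0.01 -0.23 0 0 0 0.28; 1 -0.02 -0.24 0 0 0 0.29; 1 -0.04 -0.22 0 0 0 0.28; 1 -0.06 -0.23 0 0 0 0.29; 1 -0.07 -0.21 0 0 0 0.28; 1 -0.09 -0.21 0 0 0 0.29; 1 0 0 0 0 0 0; 1 0 0 0 0 0 0")

```text
t: 23.2
eef_pos: [0.5163, 0.1382, 0.1687]
tool_rot: [0.0, 1.0, -0.001, -0.001]
contact_force: [-0.4, -0.6, 0.4]
gripper_width: 0.648
```

```bash
python3 -c "
from plan import *
s=state(); print(s[2]['gripper_width'],s[2]['contact_force'])
plan([(.5176,.1363,.055,-.33,1,16)])"
```

```text
0.6477839569122115 [-0.4448913  -0.56675148  0.3510462 ]
t 23.2 now [0.5163 0.1382 0.1687] yaw -0.11 tilt [-2.7e-03 -1.0e-04 -1.0e+00]
1 0 0 0.12 0 0.04 0.01; 1 0 0 0.12 0 0 0; 1 0 0.01 0.12 0 0 0.01; 1 0.01 0 0.11 0 0 0.01; 1 0 0 0.12 0 0 0; 1 0 0 0.12 0 0 0.01; 1 0 0 0.12 0 0 0.01; 1 0.001 0.006 0.118 0 0 0.01
end [0.5176 0.1362 0.055 ]
```

Request:
apply_moves(moves="1 0 0 0.12 0 0.04 0; 1 0 0 0.12 0 0 0; 1 0 0 0.12 0 0 0; 1 0 0 0.12 0 0 0; 1 0 0 0.12 0 0 0; 1 0 0 0.12 0 0 0; 1 0 0 0.12 0 0 0; 1 0 0 0.09 0 0 0; 1 0 0 0.01 0 0 0; 1 0 0 0.01 0 0 0; 1 0 0 0.01 0 0 0; 1 0 0 0 0 0 0")

```text
t: 24.2
eef_pos: [0.5184, 0.1364, 0.0549]
tool_rot: [-0.0, 1.0, -0.003, 0.001]
contact_force: [0.0, 0.1, -1.7]
gripper_width: 0.65
```

Request:
apply_moves(moves="1 0 0 0.01 0 0 0; 1 0 0 0.01 0 0 0; 1 0 0 0 0 0 0; 1 0 0 0 0 0 0")

```text
t: 24.53
eef_pos: [0.5179, 0.1366, 0.0522]
tool_rot: [-0.0, 1.0, -0.003, 0.001]
contact_force: [0.5, -0.4, -0.3]
gripper_width: 0.65
```

Request:
apply_moves(moves="1 0 0 0.01 0 0 0; 1 0 0 0.01 0 0 0; 1 0 0 0 0 0 0; 1 0 0 0 0 0 0")

```text
t: 24.87
eef_pos: [0.5178, 0.1364, 0.0495]
tool_rot: [-0.0, 1.0, -0.003, 0.001]
contact_force: [0.2, -0.9, -0.5]
gripper_width: 0.651
```

Request:
apply_moves(moves="1 0 0 0.01 0 0 0; 1 0 0 0 0 0 0; 1 0 0 0 0 0 0")

```text
t: 25.12
eef_pos: [0.5179, 0.1364, 0.0484]
tool_rot: [-0.0, 1.0, -0.003, 0.001]
contact_force: [0.6, 1.0, -0.8]
gripper_width: 0.65
```

Request:
apply_moves(moves="1 0 0 0.01 0 0 0; 1 0 0 0 0 0 0; 1 0 0 0 0 0 0")

```text
t: 25.37
eef_pos: [0.5178, 0.1365, 0.0472]
tool_rot: [-0.0, 1.0, -0.003, 0.001]
contact_force: [0.1, 0.5, -1.2]
gripper_width: 0.652
```

Request:
apply_moves(moves="1 0 0 0.01 0 0 0; 1 0 0 0 0 0 0; 1 0 0 0 0 0 0")

```text
t: 25.62
eef_pos: [0.518, 0.1366, 0.0468]
tool_rot: [-0.0, 1.0, -0.003, 0.001]
contact_force: [-3.2, -0.4, 8.7]
gripper_width: 0.651
```

Request:
apply_moves(moves="-0.4 0 0 0 0 0 0; -0.5 0 0 0 0 0 0; -0.6 0 0 0 0 0 0; -0.6 0 0 0 0 0 0; -0.6 0 0 -0.1 0 0 0; -0.6 0 0 -0.2 0 0 0; -0.6 0 0 -0.25 0 0 0; -0.6 0 0 -0.25 0 0 0; -0.6 0 0 -0.1 0 0 0")

```text
t: 26.37
eef_pos: [0.5197, 0.1367, 0.1585]
tool_rot: [-0.001, 1.0, -0.003, 0.004]
contact_force: [1.2, -0.8, -0.2]
gripper_width: 0.799
```

```bash
python3 -c "
from plan import *
q=imaging.read_camera('side'); save(q,'s8.png',(220,150,360,290),4)
s=state(); print(s[2]['gripper_width'],s[2]['contact_force'])
plan([(.5187,.385,.15,73.7,0.1,30)])"
```

```text
0.791986528800756 [ 0.6196962 -0.1285485  2.2020115]
t 26.42 now [0.5203 0.137  0.1594] yaw -0.38 tilt [ 0.0089  0.0034 -1.    ]
0.1 0.02 -0.1 0 -0.04 -0.13 -0.97; 0.1 0.03 -0.1 0.01 0 0 -0.98; 0.1 0.03 -0.1 0 -0.01 0 -0.97; 0.1 0.03 -0.1 0.01 0 0 -0.98; 0.1 0.04 -0.1 0 0 0 -0.97; 0.1 0.04 -0.09 0.01 0 0 -0.98; 0.1 0.05 -0.1 0 0 0 -0.97; 0.1 0.06 -0.09 0 0 0 -0.98; 0.1 0.05 -0.09 0.01 0 0 -0.97; 0.1 0.07 -0.09 0 0 0 -0.98; 0.1 0.06 -0.09 0.01 0 0 -0.97; 0.1 0.07 -0.09 0 0 0 -0.98
0.1 0.08 -0.08 0 0 0 -0.97; 0.1 0.08 -0.08 0.01 0 0 -0.98; 0.1 0.08 -0.08 0 0 0 -0.97; 0.1 0.09 -0.07 0.01 0 0 -0.98; 0.1 0.09 -0.07 0 0 0 -0.97; 0.1 0.1 -0.07 0 0 0 -0.98; 0.1 0.098 -0.062 0.009 0 0 -0.97
end [0.5187 0.385  0.1499]
```

View pics/s8.png

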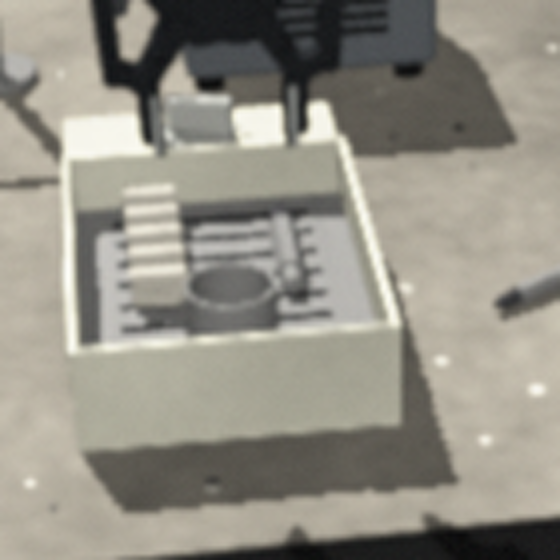

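Request:
apply_moves(moves="0.1 0.02 -0.1 0 -0.04 -0.13 -0.97; 0.1 0.03 -0.1 0.01 0 0 -0.98; 0.1 0.03 -0.1 0 0 0 -0.97; 0.1 0.03 -0.1 0.01 0 0 -0.98; 0.1 0.04 -0.1 0 0 0 -0.97; 0.1 0.04 -0.09 0.01 0 0 -0.98; 0.1 0.05 -0.1 0 0 0 -0.97; 0.1 0.06 -0.09 0 0 0 -0.98; 0.1 0.05 -0.09 0.01 0 0 -0.97; 0.1 0.07 -0.09 0 0 0 -0.98; 0.1 0.06 -0.09 0.01 0 0 -0.97; 0.1 0.07 -0.09 0 0 0 -0.98")

```text
t: 27.42
eef_pos: [0.5288, 0.2891, 0.1475]
tool_rot: [0.0, 0.918, 0.396, -0.004]
contact_force: [-0.3, -0.0, 0.2]
gripper_width: 0.451
```

Request:
apply_moves(moves="0.1 0.08 -0.08 0 0 0 -0.97; 0.1 0.08 -0.08 0.01 0 0 -0.98; 0.1 0.08 -0.08 0 0 0 -0.97; 0.1 0.09 -0.07 0.01 0 0 -0.98; 0.1 0.09 -0.07 0 0 0 -0.97; 0.1 0.1 -0.07 0 0 0 -0.98; 0.1 0.1 -0.06 0.01 0 0 -0.97; 0.1 0 0 0 0 0 0; 0.1 0 0 0 0 0 0; 0.1 0 0 0 0 0 0")

```text
t: 28.25
eef_pos: [0.5164, 0.3832, 0.1437]
tool_rot: [-0.0, 0.801, 0.599, -0.004]
contact_force: [-0.5, -0.3, 0.3]
gripper_width: 0.446
```

```bash
python3 -c "
from plan import *
s=state(); print(s[2]['gripper_width'],s[2]['contact_force'],s[2]['q'].round(2))
plan([(.5187,.385,.0645,73.7,0.1,20)])"
```

```text
0.445682380797871 [-0.53341647 -0.25390038  0.32626053] [-0.74  0.52  0.01  1.71 -0.01  0.92  0.56]
t 28.25 now [0.5164 0.3832 0.1437] yaw 73.57 tilt [-0.007 -0.004 -1.   ]
0.1 0.01 0 0.16 -0.08 0.08 -0.01; 0.1 0 0.01 0.17 0 0 -0.01; 0.1 0.01 0 0.17 0 0 0; 0.1 0.001 0.005 0.16 0 0 -0.01
end [0.5187 0.3851 0.0645]
```

Request:
apply_moves(moves="0.1 0.01 0 0.16 -0.08 0.08 0; 0.1 0 0.01 0.17 0 0 0; 0.1 0.01 0 0.16 0 0 0; 0.1 0 0 0.16 0 0 0; 0.1 0 0 0 0 0 0; 0.1 0 0 0 0 0 0")

```text
t: 28.75
eef_pos: [0.5177, 0.3848, 0.0652]
tool_rot: [0.0, 0.801, 0.599, -0.001]
contact_force: [0.4, -0.6, 0.6]
gripper_width: 0.452
```

```bash
python3 -c "
from plan import *
s=state(); print(s[2]['gripper_width'],s[2]['contact_force'],s[0])
q=imaging.read_camera('side'); save(q,'s9.png',(230,130,320,220),6)"
```

```text
0.45164729617748467 [ 0.38956752 -0.55912739  0.58045185] [0.51770082 0.38481615 0.06521928]
```

View pics/s9.png

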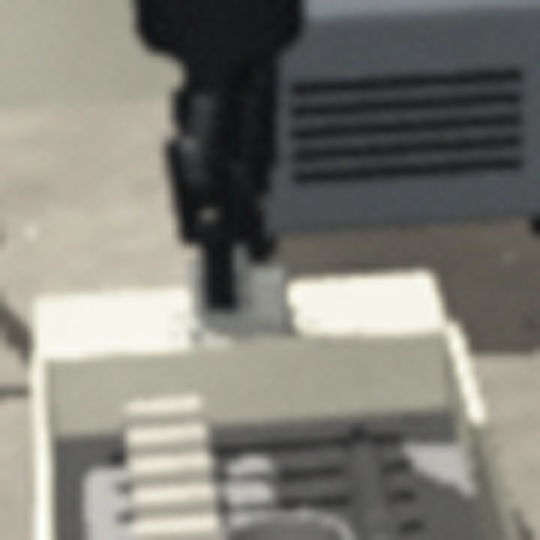

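Request:
apply_moves(moves="1 0 0 0 0 0 0; 1 0 0 0 0 0 0; 1 0 0 0 0 0 0; 1 0 0 0 0 0 0; 1 0 0 0 0 0 0", force=40)

```text
t: 29.22
eef_pos: [0.5177, 0.3832, 0.0673]
tool_rot: [0.001, 0.801, 0.599, -0.002]
contact_force: [-4.3, -8.8, 9.7]
gripper_width: 0.129
```

Request:
apply_moves(moves="1 -0.015 0 -0.02 0 0 0; 1 0 0 0 0 0 0; 1 0 0 0 0 0 1; 1 0 0 0 0 0 1; 1 0 0 0 0 0 1; 1 0 0 0 0 0 0; 1 0 0 0 0 0 0")

```text
t: 29.8
eef_pos: [0.5177, 0.3834, 0.0676]
tool_rot: [0.0, 0.858, 0.514, -0.0]
contact_force: [5.0, -3.4, -13.3]
gripper_width: 0.124
```

```bash
python3 -c "
from plan import *
s=state(); print(s[2]['gripper_width'],s[2]['contact_force'],s[2]['torque'])
plan([])"
```

```text
0.12427830990622385 [  4.95765638  -3.39563378 -13.25979134] [-0.50582368 -1.0855834  -0.03874961]
t 29.8 now [0.5177 0.3834 0.0676] yaw 61.8 tilt [ 3.e-04 -1.e-03 -1.e+00]
end [0.5177 0.3834 0.0676]
```

Request:
apply_moves(moves="1 0 0.01 0.01 0 0 1; 1 0 0 0 0 0 1; 1 0 0 0 0 0 1; 1 0 0 0 0 0 1; 1 0 0 0 0 0 1; 1 0 0 0 0 0 1; 1 0 0 0 0 0 1; 1 0 0 0 0 0 1; 1 0 0 0 0 0 1; 1 0 0 0 0 0 1; 1 0 0 0 0 0 0")

```text
t: 30.72
eef_pos: [0.5187, 0.3842, 0.0675]
tool_rot: [-0.0, 0.982, 0.188, 0.0]
contact_force: [3.3, -3.4, -4.4]
gripper_width: 0.128
```

Request:
apply_moves(moves="1 0 0 0 0 0 1; 1 0 0 0 0 0 1; 1 0 0 0 0 0 1; 1 0 0 0 0 0 1; 1 0 0 0 0 0 1; 1 0 0 0 0 0 0.5; 1 0 0 0 0 0 0; 1 0 0 0 0 0 0; 1 0 0 0 0 0 0")

```text
t: 31.47
eef_pos: [0.5193, 0.3843, 0.0675]
tool_rot: [-0.001, 1.0, -0.001, 0.001]
contact_force: [4.2, -3.3, -6.3]
gripper_width: 0.126
```

```bash
python3 -c "
from plan import *
s=state(); print(s[2]['gripper_width'],s[2]['contact_force'],s[2]['torque'])
plan([])"
```

```text
0.12570188651753217 [ 4.24975192 -3.30348383 -6.30615404] [-0.53483145 -1.02061589 -0.07091979]
t 31.47 now [0.5193 0.3843 0.0675] yaw -0.07 tilt [ 0.0017  0.0016 -1.    ]
end [0.5193 0.3843 0.0675]
```

Request:
apply_moves(moves="0.6 0 0 0 0 0 0; 0.4 0 0 0 0 0 0; 0.3 0 0 0 0 0 0; 0.3 0 0 0 0 0 0; 0.3 0 0 -0.1 0 0 0; 0.3 0 0 -0.2 0 0 0; 0.3 0 0 -0.25 0 0 0; 0.3 0 0 -0.3 0 0 0; 0.3 0.1 -0.3 0 0 0 0; 0.3 0.1 -0.3 0 0 0 0; 0.3 0.1 -0.3 0 0 0 0; 0.3 0 0 0 0 0 0")

```text
t: 32.47
eef_pos: [0.5534, 0.5011, 0.1697]
tool_rot: [-0.003, 1.0, 0.002, 0.0]
contact_force: [-2.9, 0.7, -0.8]
gripper_width: 0.353
```

```bash
python3 -c "
from plan import *
p=imaging.read_camera('top'); save(p,'t10.png',(110,205,310,335),4)
q=imaging.read_camera('side'); save(q,'s10.png')
k=cv2.cvtColor(p['image'],cv2.COLOR_RGB2BGR); cv2.imwrite('pics/k10.png',cv2.resize(k[245:295,115:170],None,fx=12,fy=12,interpolation=cv2.INTER_CUBIC))
plan([])"
```

```text
t 32.57 now [0.5541 0.4941 0.1693] yaw -0.08 tilt [-1.0e-04  1.4e-03 -1.0e+00]
end [0.5541 0.4941 0.1693]
```

View pics/t10.png

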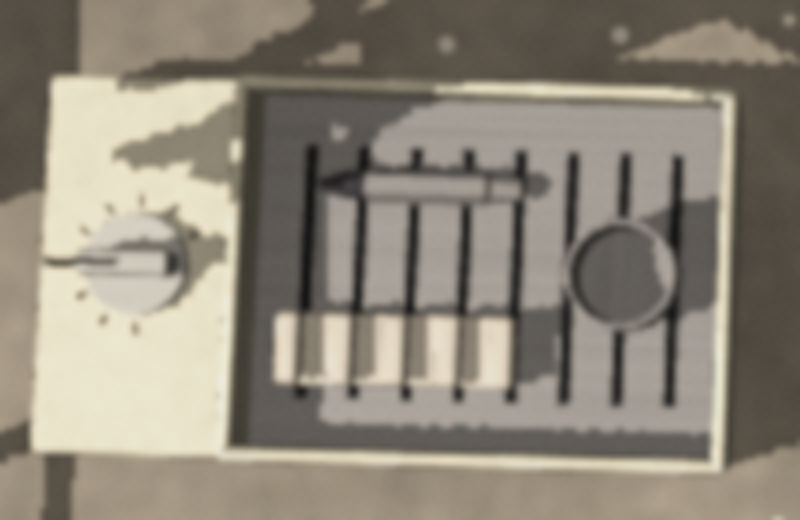

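View pics/k10.png

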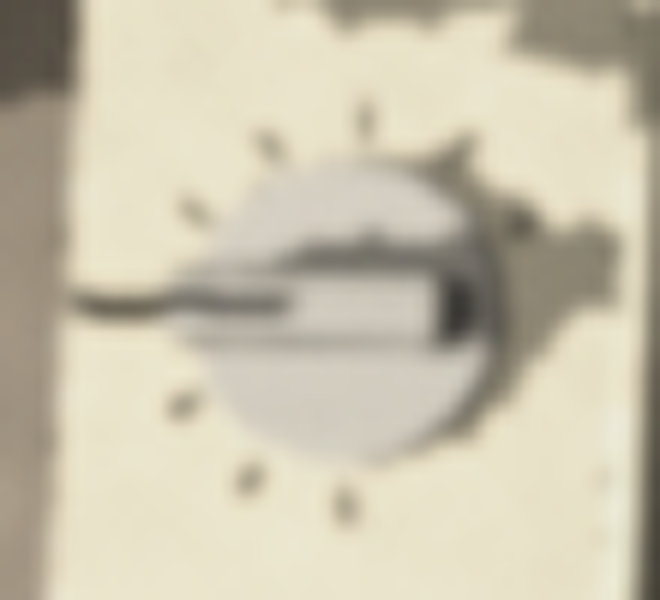

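View pics/s10.png

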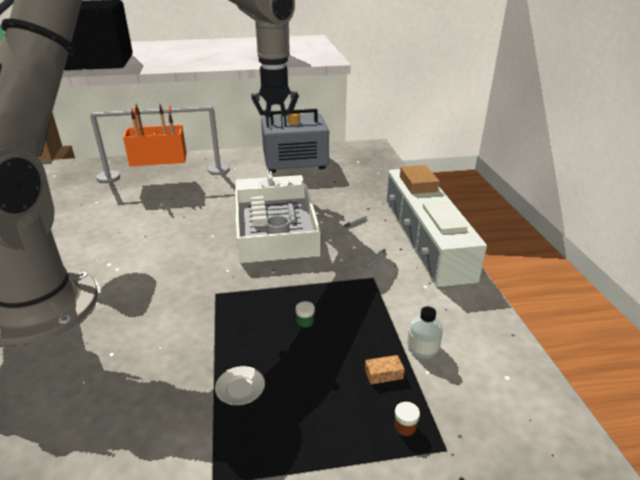

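Request:
apply_moves(moves="0.3 0 0.05 -0.25 0 0 0; 0.3 0 0.2 -0.25 0 0 0; 0.3 0 0.25 -0.1 0 0 0; 0.3 0 0.1 0 0 0 0; 0.3 0 0 0 0 0 0; 0.3 0 0 0 0 0 0; 0.3 0 0 0 0 0 0; 0.3 0 0 0 0 0 0")

```text
t: 33.23
eef_pos: [0.5534, 0.4212, 0.24]
tool_rot: [-0.0, 1.0, -0.001, -0.001]
contact_force: [1.2, 0.6, -0.0]
gripper_width: 0.346
```

```bash
python3 -c "
from plan import *
s=state(); print(s[2]['t'],s[0],s[2]['contact_force'])
bot.hand_in()"
```

```text
33.2333 [0.55335033 0.42115195 0.24000969] [ 1.2075895   0.62456644 -0.00568114]
the job is handed in; nothing more can be done
```

The ceramic rest, the pin vice and the cup are in the dryer tray, and the timer is turned to the long mark. I handed in at 33.2 s of the 72 s.

- **Loading:** The rest (notches up), the pin vice (lying down) and the cup (upright) each stand on the tray floor, clear of one another. I lowered all three in small steps until the force reading showed floor contact, then released them. The pin vice is the one from the mat: it measured about 100 mm long, against about 80 mm for the other two.
- **Timer:** I turned it clockwise from about 16° by gripping the bar. In the last close-up the pointer line runs into the long mark; I judge it to be within about 2°.
- **Other things:** The last side view shows the jars, palette, sanding block and thinner bottle where they were. I did not measure this.
- **Robot:** The arm ended above the console, touching nothing, with force readings near zero.
- **Disagreements:** The knob's axis was about 1.5 mm off my first estimate. Closing on the bar gave about 10 N of side force, so I re-centred before turning. Light contact while gripping and lowering read up to about 10 N, and pulling on the knob read about 13 N. No check failed.

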